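# Slide the mirror out over the end of the ledge

### The arm

A 7-joint arm with a two-finger parallel gripper is mounted at the origin on the work surface. World frame = base frame: x ahead of the robot, y to its left, z up, the work surface at z = 0. Lengths are in m, angles in rad, forces in N, time in s.
With the tool pointing down it reaches from about 0.4 to 0.85 m from the base axis. Payload 10.4 kg.
Tool frame: the origin (TCP) lies on the centre line of the jaws, within the pads' length; the fingertips stand 22 mm ahead of it and the grasp point (between the pads) lies 3 mm ahead of it; x points along the fingers, y is the direction in which the jaws open and shut, and the axes are right-handed (so a half turn about x gives the same grasp; the last joint's range is limited). The gripper opens to 87 mm and grips with 3 to 60 N. Pads are 19 mm wide; open, the fingers measure 117 mm over their backs; the gripper's body (75 mm by 190 mm) begins 51 mm behind the grasp point.
Start: joints at [1.106, 0.332, -0.065, 1.46, 0.022, 1.35, -0.088], TCP at [0.267, -0.565, 0.245] pointing down, gripper open.
Joint ranges: [-2.6, 2.6], [-0.5, 2.12], [-1.47, 1.34], [0.16, 2.42], [-1.27, 4.41], [0.06, 2.06], [-2.6, 2.6]. Speed limits (rad/s): [2.22, 2.22, 2.79, 2.79, 3.14, 3.14, 3.14].

### API

Orientations are given as a unit quaternion [x, y, z, w].
In Python, from bench import * gives the robot as it stands.
- The arm moves only by the tool arm_command, never from a script. Its argument "targets" is one flat list of numbers, 7 for each row, row after row: the turn, a rotation vector about the tool's x, y, z in units of 45 degrees (1.0 is 45 degrees), then the shift along the tool's x, y, z in units of 25 mm (1.0 is 25 mm), then the opening, from 0 (shut) to 1 (fully open). In form: [wx, wy, wz, tx, ty, tz, fingers, wx, wy, wz, tx, ty, tz, fingers, ...]. A call has 1 to 12 rows; each row shifts and turns the pose as measured when the row begins, along the tool's axes as they then stand; what a row does not reach is not made up. A row lasts 1/12 s, in which the tool goes at most 41.7 mm and 7.16 degrees, less where a joint would pass 70% of its speed; a pose out of reach is approached as far as the arm can. A call with a number of a shift or a turn outside -1 to 1 is refused whole. A call with a gripper value outside its range is refused whole. The fingers move at their own pace and stop on an object; "newtons" is the grip in N (left out, the last holds). Time passes only in rows, so rows that do not move let the fingers close. It gives the time, the measured TCP pose, the force and the opening at its end, in the units of the state.
- read_state(): the state, without advancing time (a new reading comes with each control period).
- camera(name): name is "scene" or "top" or "wrist"; returns the picture (420x560x3 uint8, red, green, blue); there is no depth.
- calibration(name): a dict with "camera_matrix" (3x3 intrinsics, pixels), "R" (3x3) and "t" (3): a world point X has camera coordinates R X + t; the wrist camera has in their place "tool_from_camera" (4x4, takes a point from camera to tool coordinates, whose origin is the TCP and whose axes are the tool frame's). Camera axes: x right, y down, z forward; pixel columns grow to the right and rows downward; lengths in m; the calibration is good to about 2 mm. The wrist camera is an equidistant fisheye: a pixel r from the principal point sees the ray r / f radians off the axis. A picture is of the moment at which its call begins: read the wrist's pose just before it. calibration takes no time and is no camera call.
- close_job(): hands the job in, once; it reports no verdict.
The state is a dict: "time": time; "joint_positions": joint angles; "joint_vel": joint speeds; "joint_torque": joint torques, N m; "ee_pos": TCP position; "eef_rot": TCP orientation; "ft_force": force on the tool from outside, world axes, zero at the start; "torque": the same for the moment, N m; "width": finger opening in m.
Only numpy, scipy, OpenCV 4.12 (cv2) and the standard library are available. Lean on these libraries where they do the work, as an engineer would, in place of code of your own. Each camera call takes 0.05 s, during which the arm holds its last target.

### The job

Push the small rectangular frameless mirror along the ledge on top of the bins, away from the tin, until about 3 cm of it sticks out past the end of the ledge, so that somebody can take it by its edge. Slide it gently with the fingertips and leave it lying flat and straight along the ledge; do not grip it or lift it. Leave the tin and the things on the table where they are.

Things in the scene. Friction and masses are not known exactly. Their poses are not given: they have to be found in the camera images.
- rack: Fixed unit facing the robot: three clear tilt-out bins (some may be tilted out) on a grey backboard, with a wooden board on top, the ledge: level, 145 mm above the table, 460 mm long (rack y), 150 mm deep (rack x, away from the robot), both ends open. The backboard's front face is at x = +67 mm; it stands 8 mm over the ledge. Origin: on the table under the ledge's middle; z up.
- ledge_left_end (a point): Middle of the ledge's left end (rack y = +230 mm), on its top surface at the end's edge.
- ledge_right_end (a point): Middle of the ledge's right end (rack y = -230 mm), on its top surface at the end's edge.
- mirror_plate: Loose frameless mirror lying flat on one half of the ledge, face up: a plain plate 120 mm long (its y), 95 mm wide (its x) and 6 mm thick, dark backing, 0.1 to 0.2 kg, slides freely on the wood. Its long side lies roughly along the ledge. Origin: centre of its underside; z is up.
- tin: Round steel safety-pin tin with a lid, 73 mm across and 28 mm high, loose on the other half of the ledge, which may be the left or the right. Origin: centre of its underside.
- round_mirror: Round hand mirror of black plastic, face up on the table to one side of the rack (left or right): head 120 mm across and 12 mm thick, handle 22 mm wide to its -x side, 256 mm long overall. Origin: on the underside where the handle meets the head. Not to be moved.
- brush: Wooden paddle brush, bristles up, on the table to the other side of the rack: paddle 105 x 78 mm to its +x side, handle 22 mm wide to its -x side, 227 mm long overall, 32 mm high. Origin: on the underside where the handle meets the paddle. Not to be moved.
- bangle_stand: Pale blue T-shaped bangle stand, on the table beyond the left end of the rack: round foot 110 mm across, bar 170 mm long (its y) at 181 mm height, with bangles. Origin: centre of the foot's underside. Not to be moved.
Things that resemble listed ones, but are neither listed nor needed, are in the scene too. There is more than one size of the tin; the job needs the smaller. Leave any green look-alike of the mirror_plate alone.

How it is judged:
By the outcome, as a careful person would: the job done as asked, in the order asked, and still so for the second after the job is handed in, with the robot touching nothing.
It also fails if it takes over 38 s, if anything falls off the work surface, if the arm or the gripper's body presses on something with over 40 N, if the wrist force passes 120 N, or if a joint passes its speed limit or range.

## Working session

There is one attempt and no reset: what is moved stays moved. The work goes in short steps, Python scripts to look and compute and a tool call to move; the robot and the scene stay as the last step left them, time stands still between calls to the robot, and variables do not carry over. Pictures are saved under pics/ and viewed, and the job is handed in when it is done.

Besides the shell and the picture viewer there is one more tool, called after ">>>" as name(argument=value, ...) on one line, values as JSON. arm_command: Moves the arm, as the interface text tells. Shifts and turns lie within -1 to 1; 1 stands for 25 mm of shift or 45 degrees of turn. Its arguments: {"type":"object","properties":{"targets":{"type":"array","items":{"type":"number","minimum":-1,"maximum":1}},"newtons":{"type":"number"}},"required":["targets"]}

```bash
mkdir -p pics; ls; python3 - <<'E'
from bench import *
import cv2
s=read_state(); print(s)
for n in ["scene","top","wrist"]:
    im=camera(n); cv2.imwrite(f"pics/{n}0.png",im[:,:,::-1]); print(n,calibration(n))
E
```

```text
pics
{'time': 0.0, 'joint_positions': array([ 1.1063798 ,  0.33286695, -0.0646907 ,  1.46094906,  0.02155612,
        1.34984857, -0.0885017 ]), 'joint_vel': array([-0.0018098 ,  0.0025546 , -0.00141704, -0.00137866, -0.00037008,
       -0.00068328,  0.00125076]), 'joint_torque': array([-1.17687858e-03, -6.23252106e+01,  2.38607847e-02, -3.89903247e+01,
       -6.15055952e-02,  3.95669206e-02,  1.21986595e-04]), 'ee_pos': array([ 0.26709628, -0.56467152,  0.24375324]), 'eef_rot': array([-0.68980839, -0.15541252,  0.69003766, -0.15446479]), 'ft_force': array([ 0.0994245 ,  0.32156936, -0.47813402]), 'torque': array([-0.00894528,  0.03381509,  0.03033343]), 'width': 0.08688000833552298}
scene {'camera_matrix': array([[456.49228943,   0.        , 283.84078178],
       [  0.        , 456.49228943, 204.4232582 ],
       [  0.        ,   0.        ,   1.        ]]), 'R': array([[-0.45740275,  0.88909272, -0.01722941],
       [ 0.48318117,  0.23221872, -0.84416256],
       [-0.74653779, -0.3944472 , -0.53581034]]), 't': array([ 0.21767405, -0.14196081,  1.50965641])}
top {'camera_matrix': a
[... 231 characters left out ...]
8874470e-01,  1.85534294e-02, -1.47590831e-01],
       [ 1.47599089e-01, -9.31024175e-04, -9.89046835e-01]]), 't': array([0.00489079, 0.49635586, 1.3360912 ])}
wrist {'camera_matrix': array([[325.1922621 ,   0.        , 278.32487627],
       [  0.        , 325.1922621 , 208.50893725],
       [  0.        ,   0.        ,   1.        ]]), 'tool_from_camera': array([[-7.17515369e-04, -2.77730157e-01,  9.60658860e-01,
        -1.39638870e-01],
       [ 9.99999343e-01,  6.59926219e-04,  9.37685944e-04,
         9.93460332e-04],
       [-8.94387633e-04,  9.60658901e-01,  2.77729501e-01,
        -7.67874098e-02],
       [ 0.00000000e+00,  0.00000000e+00,  0.00000000e+00,
         1.00000000e+00]])}
```

View pics/scene0.png

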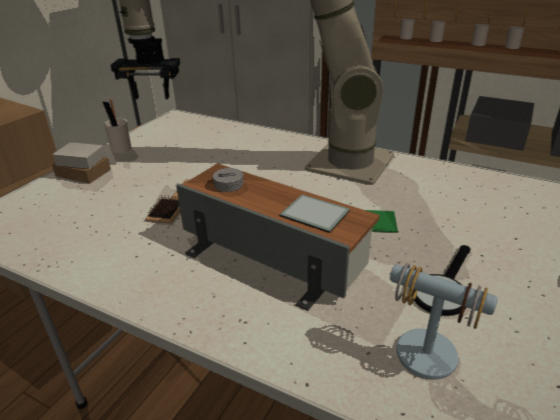

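View pics/top0.png

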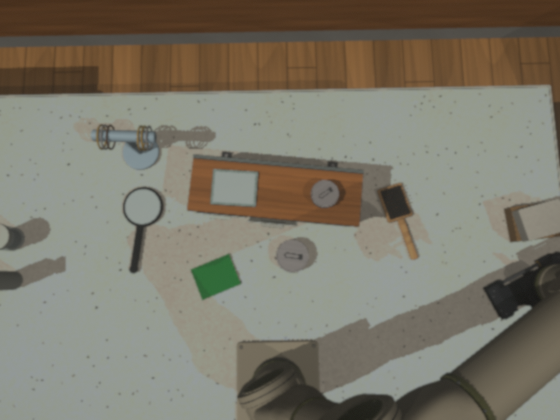

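The scene and top views show the mirror plate on the ledge's left half at top (235,188), with the ledge tin at (325,193). The look-alikes are the green plate on the table at (217,277), the larger tin on the table at (293,255) and the round mirror at (142,207). I choose the silver plate on the ledge and will push it left. The bangle stand is at (140,140). Next I'll check a close crop.

```bash
python3 - <<'E'
import cv2
im=cv2.imread("pics/top0.png")
c=im[145:235,180:375]; cv2.imwrite("pics/topc.png",cv2.resize(c,None,fx=4,fy=4,interpolation=cv2.INTER_CUBIC))
im=cv2.imread("pics/scene0.png")
c=im[160:300,170:380]; cv2.imwrite("pics/scenec.png",cv2.resize(c,None,fx=3.8,fy=3.8,interpolation=cv2.INTER_CUBIC))
E
```

```text
(no output)
```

View pics/topc.png

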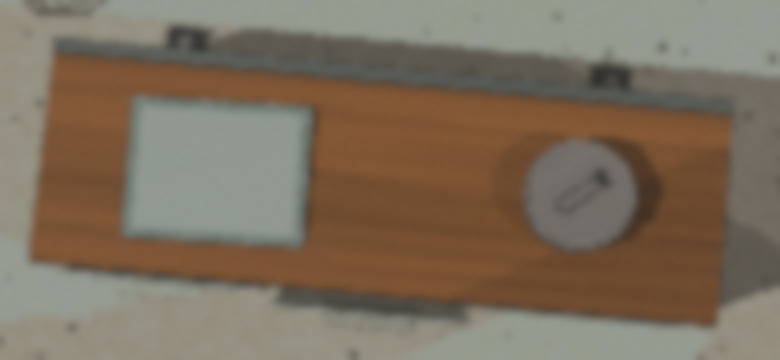

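View pics/scenec.png

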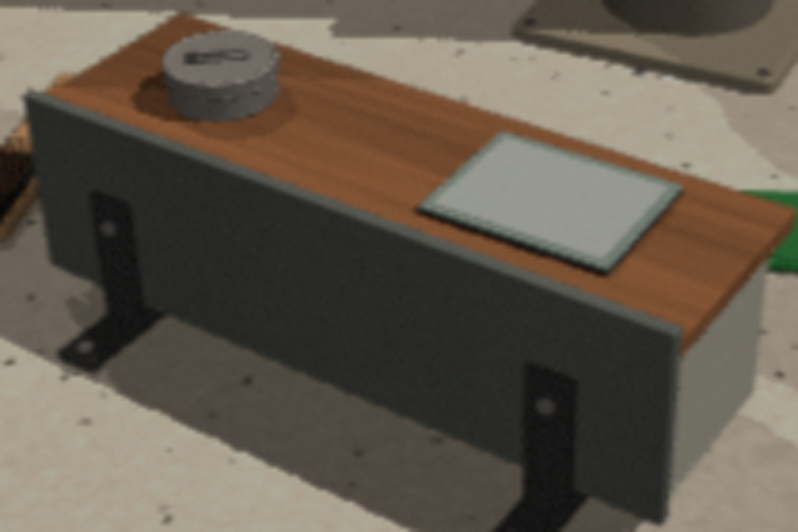

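```bash
cat > h.py <<'E'
from bench import *
import numpy as np, cv2
from scipy.spatial.transform import Rotation as Rn
def px2w(name,uv,z):
    c=calibration(name);K=c["camera_matrix"];R=c["R"];t=c["t"]
    d=R.T@np.linalg.inv(K)@np.array([uv[0],uv[1],1.]);o=-R.T@t
    return o+d*(z-o[2])/d[2]
def crop(name,pts,z,f,u0,v0):
    return np.array([px2w(name,((a+.5)/f-.5+u0,(b+.5)/f-.5+v0),z) for a,b in pts])
E
python3 - <<'E'
from h import *
np.set_printoptions(precision=4,suppress=True)
L=crop("top",[(54,54),(31,262),(714,324),(733,112)],.145,4,180,145)
M=crop("top",[(136,97),(313,106),(303,245),(123,237)],.151,4,180,145)
T=crop("top",[(581,195)],.173,4,180,145)
L2=crop("scene",[(794,212),(184,14)],.145,3.8,170,160)
M2=crop("scene",[(509,133),(682,187),(607,268),(420,208)],.151,3.8,170,160)
print(L,M,T,L2,M2,M2.mean(0),sep="\n")
print("front edge yaw (of +y dir)",np.degrees(np.arctan2(-(L[1]-L[2])[0],(L[1]-L[2])[1])), np.linalg.norm(L[1]-L[2]),np.linalg.norm(L[0]-L[1]))
a=(L[1]-L[2]);ey=a/np.linalg.norm(a);ex=np.array([ey[1],-ey[0],0])
O=(L[1]+L[2])/2+ex*.075
print("rack",O,"ex",ex,"ey",ey)
for n,P in(("mir",M),("tin",T),("mirS",M2),("L",L),("LS",L2)):print(n,np.c_[(P-O)@ex,(P-O)@ey])
for i in range(4):print(np.linalg.norm(M[i]-M[i-1]),np.linalg.norm(M2[i]-M2[i-1]))
s=read_state();print(Rn.from_quat(s["eef_rot"]).as_matrix(),s["time"])
E
```

```text
[[ 0.6166  0.215   0.145 ]
 [ 0.4751  0.2292  0.145 ]
 [ 0.4253 -0.222   0.145 ]
 [ 0.568  -0.2411  0.145 ]]
[[0.5845 0.1588 0.151 ]
 [0.5761 0.0405 0.151 ]
 [0.4823 0.0483 0.151 ]
 [0.4898 0.1674 0.151 ]]
[[ 0.5085 -0.1342  0.173 ]]
[[ 0.483   0.2349  0.145 ]
 [ 0.4278 -0.2161  0.145 ]]
[[0.4835 0.0577 0.151 ]
 [0.4948 0.1721 0.151 ]
 [0.5869 0.1639 0.151 ]
 [0.5791 0.0471 0.151 ]]
[0.5361 0.1102 0.151 ]
front edge yaw (of +y dir) -6.29740697270802 0.45402978619628676 0.14221763958953468
rack [ 0.5248 -0.0046  0.145 ] ex [ 0.994  -0.1097  0.    ] ey [0.1097 0.994  0.    ]
mir [[ 0.0414  0.169 ]
 [ 0.0461  0.0505]
 [-0.0481  0.048 ]
 [-0.0536  0.1671]]
tin [[-0.002  -0.1306]]
mirS [[-0.0479  0.0574]
 [-0.0492  0.1723]
 [ 0.0432  0.1743]
 [ 0.0483  0.0574]]
L [[ 0.0672  0.2283]
 [-0.075   0.227 ]
 [-0.075  -0.227 ]
 [ 0.0689 -0.2303]]
LS [[-0.0678  0.2335]
 [-0.0732 -0.2209]]
0.09504028677764645 0.09612892685099718
0.11864332645111156 0.11496567798328693
0.09417605524536661 0.09246834790521524
0.11928817271847399 0.11703170685563366
[[-0.0005  0.4276 -0.9039]
 [ 0.0009 -0.9039 -0.4276]
 [-1.     -0.001   0.    ]] 0.15
```

>>> arm_command(targets=[-0.11,0,0,0,-0.2,-0.9,0.58,-0.11,0,0,0,-0.2,-0.9,0.58,-0.11,0,0,0,-0.2,-0.9,0.58,-0.11,0,0,0,-0.2,-0.9,0.58,-0.11,0,0,0,-0.2,-0.9,0.58,-0.11,0,0,0,-0.2,-0.9,0.58,-0.11,0,0,0,-0.2,-0.9,0.58,-0.11,0,0,0,-0.2,-0.9,0.58,-0.11,0,0,0,-0.2,-0.9,0.58,-0.11,0,0,0,-0.2,-0.9,0.58,-0.11,0,0,0,-0.2,-0.9,0.58,-0.11,0,0,0,-0.2,-0.9,0.58])

```text
time: 1.15
ee_pos: [0.3756, -0.3165, 0.239]
eef_rot: [-0.512, -0.49, 0.514, -0.484]
ft_force: [0.7, -0.1, 1.2]
width: 0.0505
```

```bash
cat >> h.py <<'E'
np.set_printoptions(precision=3,suppress=True)
ey=np.array([.1097,.994,0]);ex=np.array([.994,-.1097,0]);O=np.array([.5248,-.0046,0])
def rack(p): q=np.array(p)-O; return np.array([q@ex,q@ey,p[2]])
def go(xr,yr,z):
    s=read_state();R=Rn.from_quat(s["eef_rot"]).as_matrix();p=s["ee_pos"]
    w=O+ex*xr+ey*yr;w[2]=z
    Rt=np.c_[[0,0,-1.],ex,-ey]
    print("t",s["time"],"rack",rack(p),"F",s["ft_force"],"w",s["width"])
    print("shift units",R.T@(w-p)/.025,"turn units",Rn.from_matrix(R.T@Rt).as_rotvec()/(np.pi/4))
E
python3 -c "
from h import *
go(-.003,.02,.24)"
```

```text
t 1.15 rack [-0.114 -0.326  0.239] F [ 0.722 -0.115  1.209] w 0.0505011253690368
shift units [ -0.02    5.227 -13.58 ] turn units [ 0.073 -0.005  0.01 ]
```

>>> arm_command(targets=[0.07,0,0.01,0,0.38,-0.98,0.58,0,0,0,0,0.38,-0.98,0.58,0,0,0,0,0.38,-0.98,0.58,0,0,0,0,0.38,-0.98,0.58,0,0,0,0,0.38,-0.98,0.58,0,0,0,0,0.38,-0.98,0.58,0,0,0,0,0.38,-0.98,0.58,0,0,0,0,0.38,-0.98,0.58,0,0,0,0,0.38,-0.98,0.58,0,0,0,0,0.38,-0.98,0.58,0,0,0,0,0.38,-0.8,0.58,0,0,0,0,0.38,-0.4,0.58])

```text
time: 2.15
ee_pos: [0.5167, -0.0377, 0.2389]
eef_rot: [0.525, 0.475, -0.525, 0.473]
ft_force: [0.4, -0.4, -0.3]
width: 0.0502
```

```bash
python3 -c "
from h import *
go(-.003,.02,.24)
im=camera('wrist');cv2.imwrite('pics/w1.png',im[:,:,::-1])"
```

```text
t 2.15 rack [-0.004 -0.034  0.239] F [ 0.418 -0.358 -0.269] w 0.0502170082804825
shift units [-0.038  0.074 -2.152] turn units [ 0.01  -0.003  0.002]
```

View pics/w1.png

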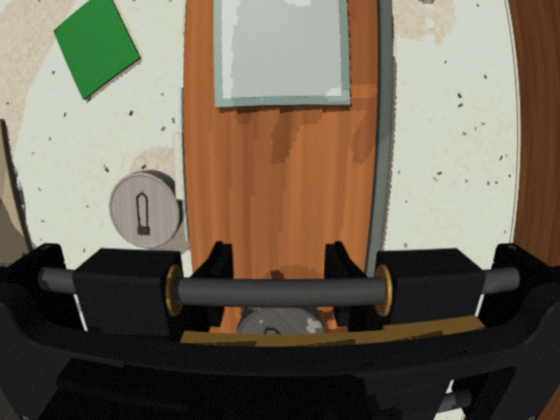

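The wrist view shows the mirror's right edge running from (215,105) to (349,104). The two fingertips, near (222,245) and (335,245), are centred on it, and the tin is under and behind the gripper.

```bash
cat >> h.py <<'E'
def wpx(uv,z,p,q):
    c=calibration("wrist");K=c["camera_matrix"];T=c["tool_from_camera"]
    d=np.array([uv[0]-K[0,2],uv[1]-K[1,2]]);r=np.hypot(*d);th=r/K[0,0]
    v=np.r_[d/r*np.sin(th),np.cos(th)]
    R=Rn.from_quat(q).as_matrix();v=R@T[:3,:3]@v;o=R@T[:3,3]+p
    return rack(o+v*(z-o[2])/v[2])
E
python3 - <<'E'
from h import *
s=read_state()
f=lambda uv,z:wpx(uv,z,s["ee_pos"],s["eef_rot"])
for uv in[(215,105),(349,104),(214,20),(347,20)]:print("mirror",uv,f(uv,.151))
for uv in[(186,40),(185,105),(187,200)]:print("front edge",uv,f(uv,.145))
for uv in[(378,20),(378,105),(372,200)]:print("backboard face",uv,f(uv,.153))
E
```

```text
mirror (215, 105) [-0.047  0.052  0.151]
mirror (349, 104) [0.046 0.054 0.151]
mirror (214, 20) [-0.049  0.115  0.151]
mirror (347, 20) [0.045 0.116 0.151]
front edge (186, 40) [-0.071  0.103  0.145]
front edge (185, 105) [-0.071  0.054  0.145]
front edge (187, 200) [-0.072 -0.018  0.145]
backboard face (378, 20) [0.067 0.118 0.153]
backboard face (378, 105) [0.067 0.055 0.153]
backboard face (372, 200) [ 0.067 -0.014  0.153]
```

>>> arm_command(targets=[0,0,0,0,0.1,-0.9,0.58,0,0,0,0,0,-0.9,0.58,0,0,0,0.2,0,-0.4,0.58,0,0,0,0.8,0,0,0.58,0,0,0,0.8,0,0,0.58,0,0,0,0.4,0,0,0.58,0,0,0,0.2,0,0,0.58,0,0,0,0,0,0,0.58])

```text
time: 2.87
ee_pos: [0.5264, 0.0218, 0.1761]
eef_rot: [0.525, 0.477, -0.523, 0.473]
ft_force: [0.8, 0.2, 0.4]
width: 0.0505
```

```bash
python3 -c "
from h import *
go(-.002,.03,.1692)"
```

```text
t 2.8667 rack [-0.001  0.026  0.176] F [0.786 0.215 0.412] w 0.05047347047545888
shift units [ 0.277 -0.025 -0.144] turn units [ 0.015 -0.006  0.003]
```

>>> arm_command(targets=[0.015,-0.005,0.003,0.2,0,0,0.58,0,0,0,0.06,0,0,0.58,0,0,0,0,0,0,0.58])

```text
time: 3.12
ee_pos: [0.527, 0.0208, 0.1705]
eef_rot: [0.528, 0.471, -0.527, 0.471]
ft_force: [0.5, -0.4, 0.3]
width: 0.0503
```

```bash
python3 -c "
from h import *
go(-.002,.03,.1692)
im=camera('scene');cv2.imwrite('pics/s1.png',cv2.resize(im[140:300,200:400,::-1],None,fx=3.7,fy=3.7,interpolation=2))"
```

```text
t 3.1167 rack [-0.001  0.025  0.17 ] F [ 0.49  -0.419  0.264] w 0.05027554514031903
shift units [ 0.05  -0.057 -0.18 ] turn units [-0.004 -0.    -0.002]
```

View pics/s1.png

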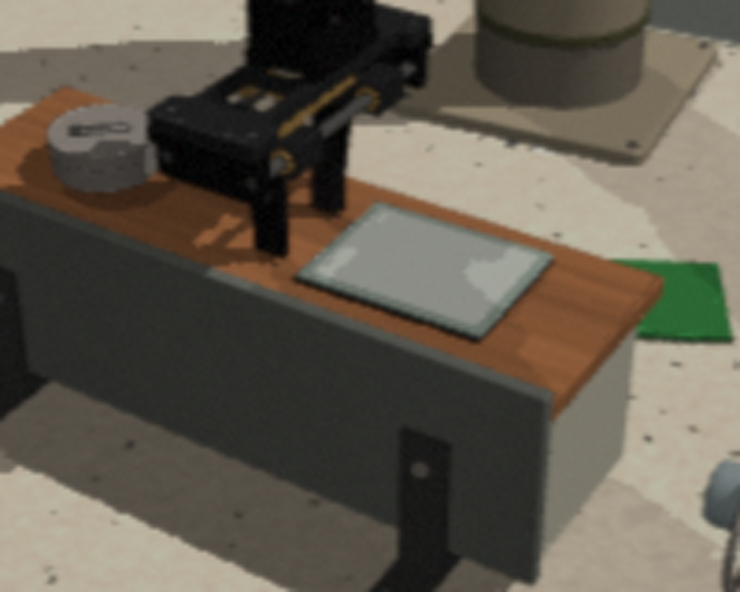

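The fingertips are either side of the push line, standing clear of the mirror's edge and the tin. I'll lower 1 mm and push slowly.

>>> arm_command(targets=[0,0,0,0.04,0,0,0.58,0,0,0,0,0,-0.2,0.58,0,0,0,0,0,-0.2,0.58,0,0,0,0,0,-0.15,0.58,0,0,0,0,0,-0.15,0.58,0,0,0,0,0,-0.15,0.58,0,0,0,0,0,-0.15,0.58,0,0,0,0,0,-0.15,0.58,0,0,0,0,0,-0.15,0.58])

```text
time: 3.92
ee_pos: [0.5319, 0.0557, 0.1712]
eef_rot: [0.528, 0.469, -0.527, 0.472]
ft_force: [0.7, -0.7, 0.6]
width: 0.0508
```

```bash
python3 -c "
from h import *
go(-.002,.1305,.1697)
im=camera('wrist');cv2.imwrite('pics/w2.png',im[:,:,::-1])"
```

```text
t 3.9167 rack [0.    0.061 0.171] F [ 0.74  -0.671  0.557] w 0.05082393502695293
shift units [ 0.057 -0.108 -2.79 ] turn units [-0.005  0.001 -0.005]
```

View pics/w2.png

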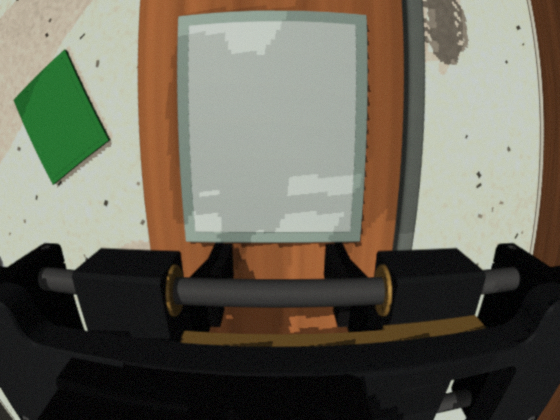

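```bash
python3 - <<'E'
from h import *
s=read_state()
f=lambda uv,z:wpx(uv,z,s["ee_pos"],s["eef_rot"])
print(s["ee_pos"],rack(s["ee_pos"]))
for uv in[(187,241),(362,241),(178,16),(366,15)]:print("mirror",uv,f(uv,.151))
im=cv2.imread("pics/w2.png");cv2.imwrite("pics/w2c.png",cv2.resize(im[210:300,170:380],None,fx=3.7,fy=3.7,interpolation=2))
E
```

```text
[0.532 0.057 0.171] [0.    0.062 0.171]
mirror (187, 241) [-0.048  0.073  0.151]
mirror (362, 241) [0.047 0.073 0.151]
mirror (178, 16) [-0.048  0.192  0.151]
mirror (366, 15) [0.046 0.192 0.151]
```

View pics/w2c.png

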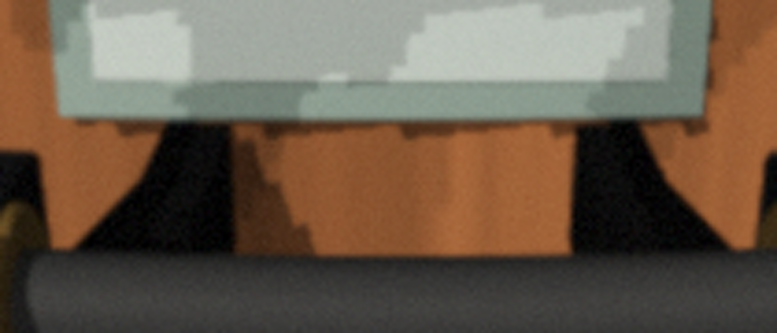

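The mirror's right edge sits against both fingertips at (187..362,241). It is straight and has advanced 20 mm. I'll continue, holding the height.

>>> arm_command(targets=[0,0,0,0.05,0,-0.1,0.58,0,0,0,0.02,0,-0.15,0.58,0,0,0,0.01,-0.01,-0.15,0.58,0,0,0,0.01,-0.01,-0.15,0.58,0,0,0,0.01,-0.01,-0.15,0.58,0,0,0,0.01,-0.01,-0.15,0.58,0,0,0,0.01,-0.01,-0.15,0.58,0,0,0,0.01,-0.01,-0.15,0.58,0,0,0,0.01,0,-0.15,0.58,0,0,0,0.01,0,-0.1,0.58])

```text
time: 4.8
ee_pos: [0.5351, 0.0941, 0.1676]
eef_rot: [0.529, 0.469, -0.527, 0.472]
ft_force: [-1.1, -5.0, 6.3]
width: 0.0509
```

```bash
python3 -c "
from h import *
go(-.002,.1305,.1697)
im=camera('wrist');cv2.imwrite('pics/w3.png',im[:,:,::-1])
im=camera('top');cv2.imwrite('pics/t3.png',im[:,:,::-1])
im=im[:,:,::-1];cv2.imwrite('pics/t3c.png',cv2.resize(im[140:240,170:370],None,fx=4,fy=4,interpolation=2))"
```

```text
t 4.8 rack [-0.001  0.099  0.168] F [-1.116 -5.015  6.289] w 0.05088687100240929
shift units [-0.086 -0.062 -1.252] turn units [-0.006  0.002 -0.007]
```

View pics/w3.png

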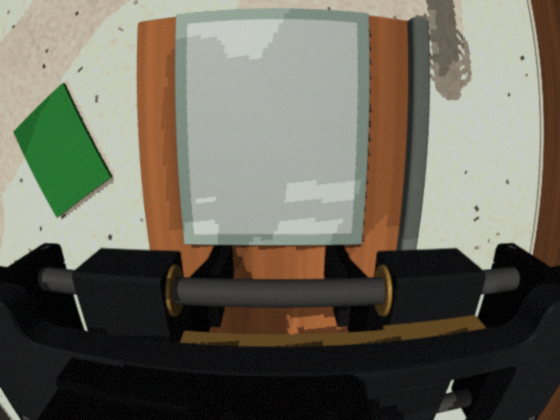

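View pics/t3c.png

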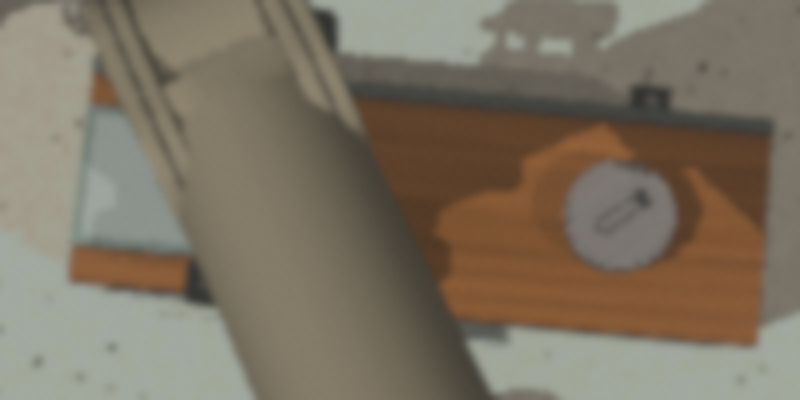

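The wrist view shows the ledge's left end at (140,22)–(408,18), with the mirror's leading edge just past it at (178,13)–(368,12). The wrist force has about 6 N vertical, so the tips are rubbing the wood and I'll raise them about 2 mm. The top view shows the mirror near flush with the end.

```bash
python3 - <<'E'
from h import *
s=read_state()
f=lambda uv,z:wpx(uv,z,s["ee_pos"],s["eef_rot"])
for uv in[(185,243),(361,244),(177,14),(368,13)]:print("mirror",uv,f(uv,.151))
for uv in[(139,22),(171,20),(375,19),(405,18)]:print("end",uv,f(uv,.145))
im=cv2.imread("pics/w3.png");cv2.imwrite("pics/w3c.png",cv2.resize(im[0:60,120:440],None,fx=2.5,fy=5,interpolation=2))
P=crop("top",[(87,106),(74,245)],.151,4,170,140);Q=crop("top",[(97,75),(71,279)],.145,4,170,140)
print([rack(p) for p in P],[rack(p) for p in Q])
E
```

```text
mirror (185, 243) [-0.049  0.111  0.151]
mirror (361, 244) [0.045 0.11  0.151]
mirror (177, 14) [-0.049  0.23   0.151]
mirror (368, 13) [0.045 0.229 0.151]
end (139, 22) [-0.072  0.23   0.145]
end (171, 20) [-0.054  0.229  0.145]
end (375, 19) [0.05  0.228 0.145]
end (405, 18) [0.067 0.231 0.145]
[array([0.043, 0.229, 0.151]), array([-0.051,  0.227,  0.151])] [array([0.067, 0.226, 0.145]), array([-0.073,  0.227,  0.145])]
```

View pics/w3c.png

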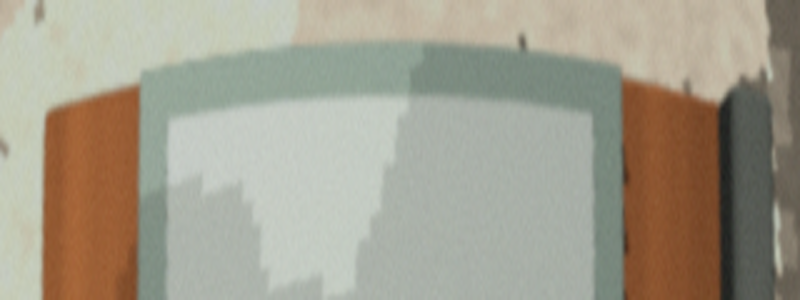

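The leading edge is flush with the ledge end in both views, so there are 30 mm to go.

>>> arm_command(targets=[0,0,0,-0.07,0,0,0.58,0,0,0,0,0,-0.14,0.58,0,0,0,0,0,-0.14,0.58,0,0,0,0,0,-0.14,0.58,0,0,0,0,0,-0.14,0.58,0,0,0,0,0,-0.14,0.58,0,0,0,0,0,-0.12,0.58,0,0,0,0,0,-0.08,0.58,0,0,0,0,0,-0.05,0.58,0,0,0,0,0,0,0.58])

```text
time: 5.73
ee_pos: [0.5376, 0.1212, 0.1689]
eef_rot: [0.529, 0.47, -0.527, 0.472]
ft_force: [-0.2, -1.8, 0.7]
width: 0.0505
```

```bash
python3 -c "
from h import *
go(-.002,.129,.1697)
im=camera('wrist');cv2.imwrite('pics/w4.png',im[:,:,::-1])"
```

```text
t 5.7333 rack [-0.001  0.126  0.169] F [-0.211 -1.796  0.66 ] w 0.050521651920680345
shift units [-0.033 -0.038 -0.102] turn units [-0.005 -0.    -0.005]
```

View pics/w4.png

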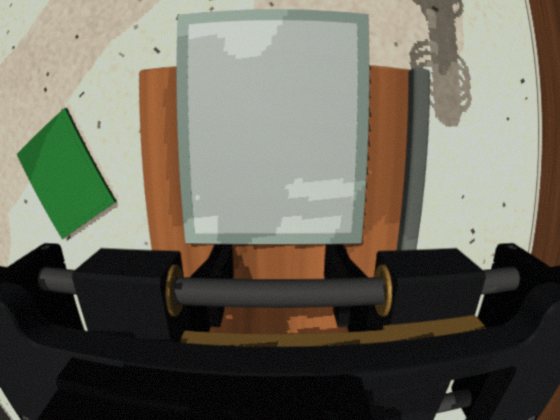

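```bash
python3 - <<'E'
from h import *
s=read_state()
f=lambda uv,z:wpx(uv,z,s["ee_pos"],s["eef_rot"])
im=cv2.imread("pics/w4.png");cv2.imwrite("pics/w4c.png",cv2.resize(im[0:100,120:440],None,fx=2.5,fy=5,interpolation=2))
for uv in[(185,243),(362,243),(177,15),(368,14)]:print("mirror",uv,f(uv,.151))
for uv in[(140,72),(177,68),(370,66),(407,69)]:print("end",uv,f(uv,.145))
E
```

```text
mirror (185, 243) [-0.05   0.137  0.151]
mirror (362, 243) [0.045 0.137 0.151]
mirror (177, 15) [-0.05   0.256  0.151]
mirror (368, 14) [0.045 0.256 0.151]
end (140, 72) [-0.072  0.229  0.145]
end (177, 68) [-0.051  0.229  0.145]
end (370, 66) [0.047 0.23  0.145]
end (407, 69) [0.067 0.23  0.145]
```

View pics/w4c.png

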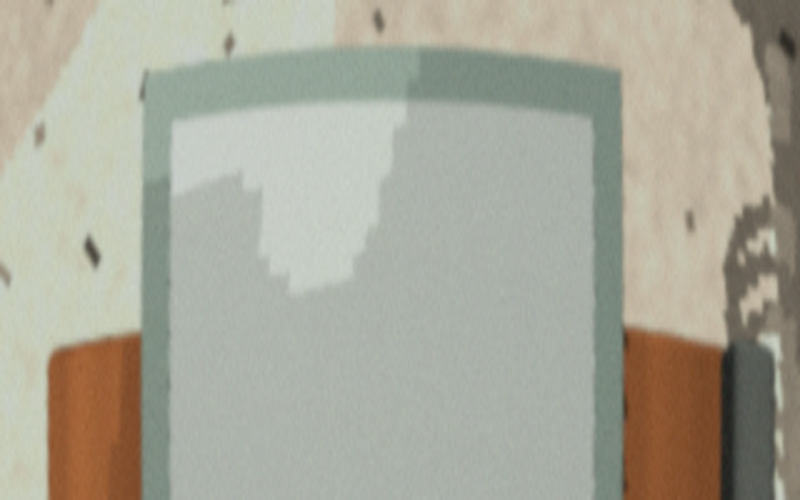

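The overhang is 26–27 mm, with the plate straight. I'll push about 3.5 mm more.

>>> arm_command(targets=[0,0,0,-0.02,0,-0.08,0.58,0,0,0,0,0,-0.06,0.58,0,0,0,0,0,-0.03,0.58,0,0,0,0,0,0,0.58])

```text
time: 6.12
ee_pos: [0.538, 0.1254, 0.1692]
eef_rot: [0.529, 0.47, -0.527, 0.472]
ft_force: [0.4, -1.6, -0.6]
width: 0.0507
```

```bash
python3 -c "
from h import *
go(-.002,.129,.1697)"
```

```text
t 6.1167 rack [-0.001  0.131  0.169] F [ 0.427 -1.562 -0.583] w 0.05070566821562866
shift units [-0.02  -0.035  0.065] turn units [-0.005 -0.    -0.005]
```

>>> arm_command(targets=[0,0,0,0,0,0.15,0.58,0,0,0,0,0,0.3,0.58,0,0,0,-0.1,0,0.4,0.58,0,0,0,-0.5,0,0.2,0.58,0,0,0,-0.9,0,0,0.58,0,0,0,-0.9,0,0,0.58,0,0,0,-0.9,0,0.5,0.58,0,0,0,-0.5,0,0.9,0.58,0,0,0,0,0,0.9,0.58,0,0,0,0,0,0.9,0.58,0,0,0,0,0,0.5,0.58,0,0,0,0,0,0,0.58])

```text
time: 7.12
ee_pos: [0.5223, -0.0037, 0.278]
eef_rot: [0.53, 0.468, -0.526, 0.473]
ft_force: [-0.8, 0.5, -0.3]
width: 0.0503
```

```bash
python3 -c "
from h import *
go(-.002,.03,.26)
im=camera('wrist');cv2.imwrite('pics/w5.png',im[:,:,::-1])
im=camera('scene');cv2.imwrite('pics/s5.png',im[:,:,::-1])
im=camera('top');im=im[:,:,::-1];cv2.imwrite('pics/t5.png',im);cv2.imwrite('pics/t5c.png',cv2.resize(im[140:240,160:360],None,fx=4,fy=4,interpolation=2))"
```

```text
t 7.1167 rack [-0.003  0.001  0.278] F [-0.817  0.485 -0.284] w 0.050268162260843706
shift units [ 0.719  0.01  -1.174] turn units [-0.007 -0.    -0.012]
```

View pics/w5.png

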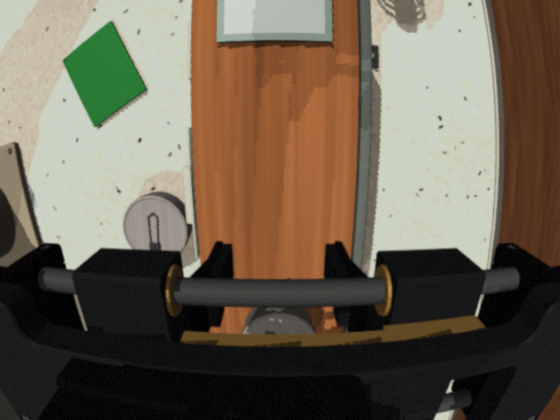

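View pics/s5.png

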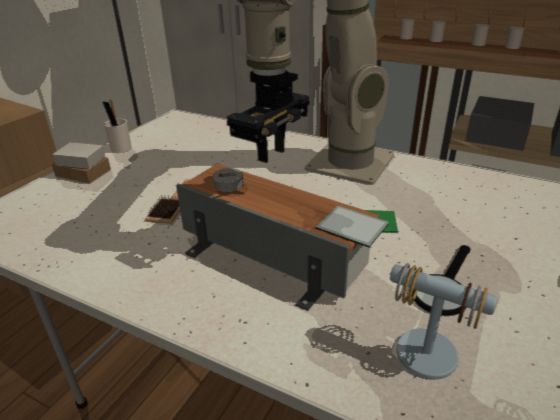

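View pics/t5c.png

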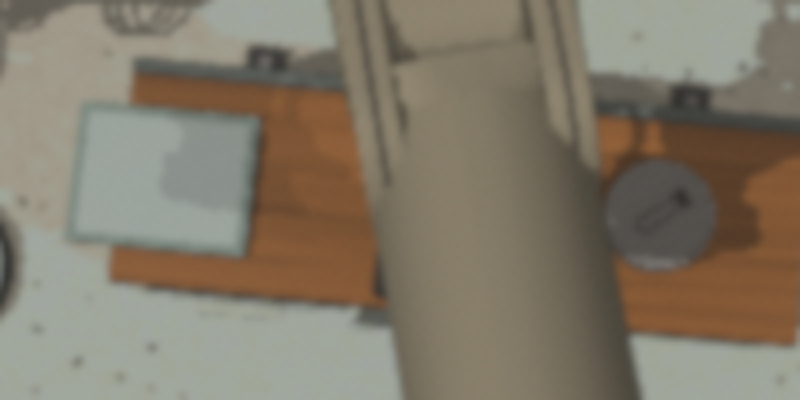

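```bash
python3 - <<'E'
from h import *
s=read_state()
M=crop("top",[(84,103),(262,116),(245,256),(68,239)],.151,4,160,140);Q=crop("top",[(134,74),(110,279)],.145,4,160,140)
print("mirror",*[rack(p) for p in M],"end",*[rack(p) for p in Q])
print("tin",rack(crop("top",[(661,214)],.173,4,160,140)[0]))
f=lambda uv,z:wpx(uv,z,s["ee_pos"],s["eef_rot"])
for uv in[(218,43),(333,41)]:print("wr",f(uv,.151))
a=M[0]-M[1];b=M[3]-M[2]
print("yaw rel rack",[np.degrees(np.arctan2(-(v@ex),v@ey)) for v in(a,b)])
E
```

```text
mirror [0.043 0.258 0.151] [0.045 0.138 0.151] [-0.05   0.14   0.151] [-0.05   0.258  0.151] end [0.067 0.228 0.145] [-0.073  0.228  0.145]
tin [-0.001 -0.131  0.173]
wr [-0.05   0.144  0.151]
wr [0.044 0.145 0.151]
yaw rel rack [np.float64(0.9463144873167946), np.float64(-0.319052291201265)]
```

```bash
python3 -c "
from bench import *
print(close_job())"
```

```text
the job is handed in; nothing more can be done
None
```

I pushed the mirror plate left along the ledge, away from the tin, until about 3 cm stuck out past the left end. I used two spread fingertips against its right edge, then backed off, raised the arm clear and handed the job in at about 7.3 s.

**Overhang:** the last top view gives 30 mm. The wrist views gave 31–32 mm at the end of the push. The final oblique wrist look read about 34 mm, which I trust least.

**Straightness:** the plate lies flat and within about 1° of the ledge's line.

**Other objects:** the tin has not moved, measured to within 1 mm. The table items look unmoved in the scene picture, but I did not measure them.

**Contact:** the fingertips briefly rubbed the wood at about 6 N vertical midway. I raised them 1–2 mm, and the later readings were below 2 N per axis.

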